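Nudge the reference ball into its three-point nest

ROBOT

A 7-joint arm with a two-finger parallel gripper is mounted at the origin on a cart in front of the work surface, level with it; the furniture and walls round the work are solid. World frame = base frame: x ahead of the robot, y to its left, z up, the work surface at z = 0. Lengths are in mm, angles in rad, forces in N, time in s.
With the tool pointing down it reaches from about 400 to 850 mm from the base axis. Payload 4.4 kg.
Tool frame: the origin (TCP) lies midway between the tips of the shut fingers; the grasp point (between the pads) lies r.hold_point_z behind it (r.hold_point_z is the distance from the TCP to the grasp point, in mm); z points along the fingers, y is the line along which they close (so a half turn about z gives the same grasp; the last joint's range is limited). The gripper opens to 94 mm and grips with 3 to 60 N. Pads are 16 mm wide; open, the fingers measure 119 mm over their backs; the gripper's body (75 mm by 177 mm) begins 78 mm behind the grasp point.
Start: joints at [1.283, 0.628, 0.038, 1.517, -0.027, 0.996, -0.02], TCP at [143.019, -634.085, 205.478] pointing down, gripper open.
Joint ranges: [-3.06, 3.06], [-0.37, 2.12], [-1.25, 1.32], [0.18, 2.47], [-1.1, 4.24], [0.23, 1.98], [-2.94, 2.94]. Speed limits (rad/s): [2.57, 2.57, 3.14, 3.14, 3.14, 3.14, 3.14].

INTERFACE

Orientations are given as [roll, pitch, yaw] about the fixed x, y, z axes, in that order (R = Rz(yaw) Ry(pitch) Rx(roll)).
In Python, from rig import r gives the robot as it stands.
- The arm moves only by the tool drive_tool, never from a script. Its argument "plan" is a list of rows, each a list of 5 numbers: the closure, from 0 (fully open) to 1 (shut), then the shift along the tool's x, y, z in m, then the turn about the tool's z in degrees. In form: [[gripper, x, y, z, roll], ...]. A call has 1 to 5 rows; each row shifts and turns the commanded pose from where the row before left it, along the tool's axes as they then stand; what a row does not reach is not made up. A row lasts 1/8 s, in which the tool goes at most 62.5 mm and 10.7 degrees, less where a joint would pass 70% of its speed; a pose out of reach is approached as far as the arm can. A call with a gripper value outside its range is refused whole. The fingers move at their own pace and stop on an object; the grip force is fixed at half the most. Time passes only in rows, so rows that do not move let the fingers close. It gives the time, the measured TCP pose, the force, the opening and the grip force at its end, in the units of the state.
- r.get_obs(): the state, without advancing time (a new reading comes with each control period).
- r.camera(name): name is "side" or "top" or "wrist"; returns the picture (400x640x3 uint8, red, green, blue); there is no depth.
- r.calibration(name): a dict with "fx", "fy", "cx", "cy" (pixels), "R" (3x3) and "t" (3): a world point X has camera coordinates R X + t. Camera axes: x right, y down, z forward; pixel columns grow to the right and rows downward; lengths in mm; the calibration is good to about 2 mm. A picture is of the moment at which its call begins: read the wrist's pose just before it. calibration takes no time and is no camera call; for the wrist camera it gives the pose at the moment of the call.
- r.sign_off(): hands the job in; it is judged then, once.
The state is a dict: "clock": time; "q": joint angles; "qvel": joint speeds; "joint_torque": joint torques, N m; "tcp_pos": TCP position; "tcp_rot": TCP orientation; "contact_force": force on the tool from outside, world axes, zero at the start; "wrist_torque": the same for the moment, N m; "gripper_width": opening from 0.0 (shut) to 1.0 (fully open); "grasp_force": force on a finger pad.
Only numpy, scipy, OpenCV 4.12 (cv2) and the standard library are available. Lean on these libraries where they do the work, as an engineer would, in place of code of your own. Each camera call takes 0.05 s, during which the arm holds its last target. There are 200 camera calls.

TASK

Swing the brass gate bar of the ball fixture right round, clear of the track, while the white reference ball is still waiting at the loading end. Then nudge the ball along the two rails, without lifting it off them, until it drops into the nest at the other end and rests on all three red support balls. Leave the gate open and the weight, the sample jar and the petri dish where they are.

Things in the scene. Friction and masses are not known exactly. Their poses are not given: they have to be found in the camera images.
- fixture: Grey base plate, 300 x 140 mm (its x and y), top 14 mm above the worktop, fixed; its place and yaw vary. Origin: centre of its underside, at worktop height. x runs along the track from the loading end to the nest, y to the left of that, z up. It carries the rails, the nest and the gate; nothing on it is higher than 101 mm.
- track_start (a point): Loading end of the track, midway between the two level steel rails, at fixture (-112, 0, 27) mm. Rails: 10 mm diameter, axes at y = -20 and +20 mm, 27 mm above the worktop, from here to x = +58 mm; behind here their ends turn up to 44 mm height at x = -133 mm. This end is open: a pusher can come in behind the ball, at the height of its centre, above the rails.
- nest (a point): Where the ball's centre is when it is seated on the three supports: fixture (80, 0, 51) mm, 5 mm lower than on the rails.
- ball: White polished (slippery) ceramic ball, 60 mm diameter, about 0.35 kg, loose. Origin: its centre (axes mean nothing). Starts on the rails between fixture x = -85 and -45 mm, centre 56 mm above the worktop. Pushed along fixture +x it rolls with a little resistance and soon stops when left; it sinks past x = about 58 mm, may hang until x = about 70 mm, then falls into the nest by itself.
- support_a: Far support: red ball of 12 mm diameter, fixed on the plate. Origin: its centre, at fixture (104, 0, 24) mm.
- support_b: Near left support: red ball of 12 mm diameter, fixed on the plate. Origin: its centre, at fixture (68, 21, 24) mm.
- support_c: Near right support: red ball of 12 mm diameter, fixed on the plate. Origin: its centre, at fixture (68, -21, 24) mm.
- gate (a joint): Angle of the gate bar. 0: across the track at fixture x = +15 mm, in the ball's way; grows as the bar swings towards the nest, anticlockwise from above; at 1.57 the bar is parallel with the track on its left, clear of the ball; stop at 1.7. Starts at 0 to 0.25, moves with light friction (about 1 N at the handle), stays where it is left.
- gate_handle (a point): Middle of the gate's upright handle, on its axis, 72 mm above the worktop: brass post, 12 mm diameter, with a red knob of 16 mm, at the free end of the bar, 110 mm from the pivot. It stands free from 59 mm up to the knob's top at 100 mm. At gate angle 0 it is on the right of the track, at fixture (15, -55) mm.
- gate_pivot (a point): Pivot axis (vertical) of the gate, at fixture (15, 55) mm, on the left side of the track, 54 mm above the worktop. The bar is 8 mm thick and 9 mm high, centred at this height; it passes over the rails and the empty nest.
- weight_0: Bystander: brass weight, 29 mm diameter, 44 mm high, loose beside the fixture. Origin: centre of its underside.
- sample_jar_2: Bystander: green sample jar with blue lid, 49 mm diameter, 58 mm high, loose beside the fixture. Origin: centre of its underside.
- petri_dish: Bystander: covered petri dish, 67 mm diameter, 15 mm high, loose on the left side of the fixture. Origin: centre of its underside.
Not all that is in view belongs to the job. What is meant by the ball is not brown, pink or purple, and is the smaller of those in its own colour.

How it is judged:
By the outcome, as a careful person would: the job done as asked, in the order asked, and still so for the second after the job is handed in, with the robot touching nothing.
It also fails if it takes over 54 s, if anything falls off the work surface, if the arm or the gripper's body presses on something with over 40 N, if the wrist force passes 120 N, or if a joint passes its speed limit or range.

## Working session

There is one attempt and no reset: what is moved stays moved. The work goes in short steps, Python scripts to look and compute and a tool call to move; the robot and the scene stay as the last step left them, time stands still between calls to the robot, and variables do not carry over. Pictures are saved under pics/ and viewed, at most 10 in all, crops included, and the job is handed in when it is done.

Besides the shell and the picture viewer there is one more tool, called as name(argument=value, ...), one argument or row to a line, values as JSON. drive_tool: Moves the arm, as the interface text tells. Its arguments: {"type":"object","properties":{"plan":{"type":"array","items":{"type":"array","items":{"type":"number"}}}},"required":["plan"]}

```bash
mkdir -p pics
python3 - <<'E'
from rig import r
import cv2
for n in("top","side"):
    cv2.imwrite(f"pics/{n}0.png",r.camera(n)[:,:,::-1])
    c=r.calibration(n);print(n,c)
o=r.get_obs();print(o["clock"],o["tcp_pos"],o["tcp_rot"],o["contact_force"],r.hold_point_z)
E
```

```text
top {'fx': 488.010603465988, 'fy': 488.010603465988, 'cx': 323.18648023285476, 'cy': 220.05229668695117, 'R': array([[-0.04072907, -0.99916207, -0.00403752],
       [-0.97403661,  0.04060486, -0.2227194 ],
       [ 0.22269672, -0.00513846, -0.97487423]]), 't': array([ 111.18342665,  588.0782015 , 1053.09157196])}
side {'fx': 395.62125120404784, 'fy': 395.62125120404784, 'cx': 317.66897613598985, 'cy': 204.03344618550688, 'R': array([[-0.88068061, -0.47356681,  0.01166769],
       [-0.28753272,  0.51481896, -0.80764248],
       [ 0.37646593, -0.71462991, -0.58955703]]), 't': array([552.33593551, 186.46466844, 767.77700672])}
0.1 [ 142.90200328 -633.50358024  204.66469016] [-3.13992673e+00  2.55585123e-05  2.21852477e-01] [-0.53354633  0.07598956 -0.22033912] 18.8
```

View pics/top0.png

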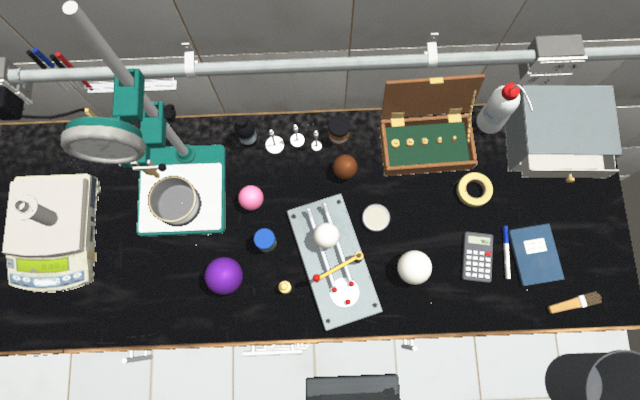

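View pics/side0.png

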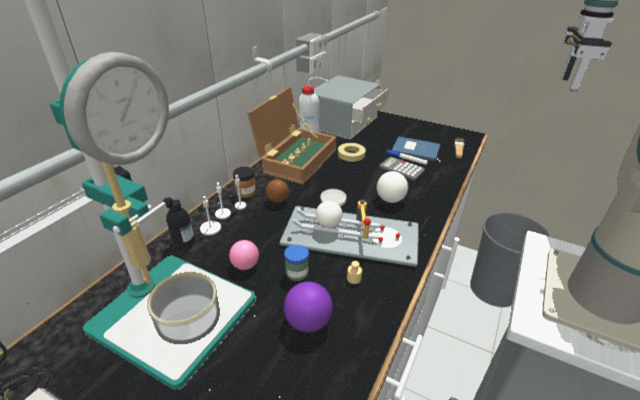

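The candidates for "the ball" in the top view are: white on the rails (327,235), larger white (414,267), pink (251,197), brown (345,166) and purple (224,276). I choose the smaller white one at (327,235). I'll check it in a close crop.

Run:
```python
import cv2
a=cv2.imread("pics/top0.png")[185:335,240:440]
cv2.imwrite("pics/crop.png",cv2.resize(a,None,fx=4,fy=4,interpolation=cv2.INTER_CUBIC))
```

```text
(no output)
```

View pics/crop.png

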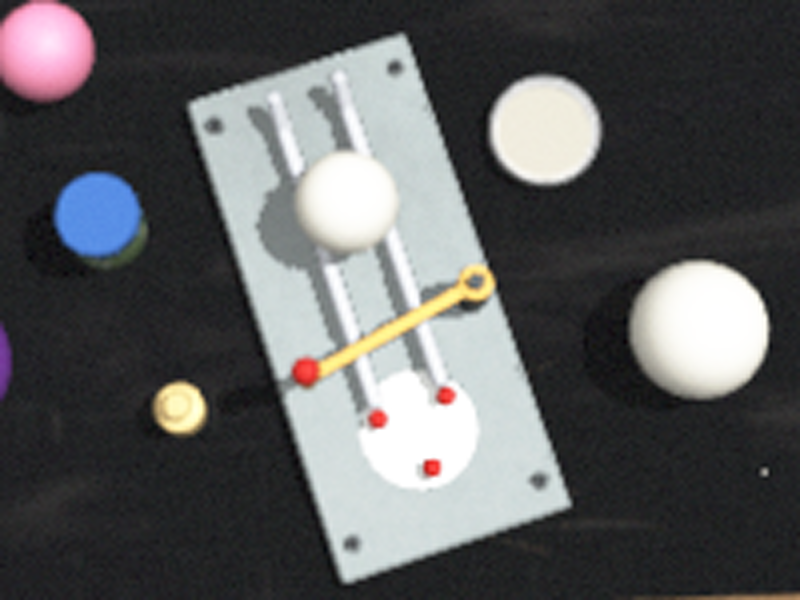

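The crop shows the white ball at (347,201) on the rails. Beside it are the knob (306,371), pivot (475,282), supports at (432,468), (445,396) and (377,419), and the plate corners. The choice is confirmed, since the other white ball is larger and off the fixture.

```bash
cat > h.py <<'E'
from rig import r
import numpy as np, json
from scipy.optimize import least_squares
def ray(c,px,z):
    d=c["R"].T@np.array([(px[0]-c["cx"])/c["fx"],(px[1]-c["cy"])/c["fy"],1]);o=-c["R"].T@c["t"]
    return o+d*(z-o[2])/d[2]
def fw(p,X): 
    c,s=np.cos(p[2]),np.sin(p[2]); X=np.asarray(X,float); return np.array([c*X[0]-s*X[1]+p[0],s*X[0]+c*X[1]+p[1]])
def wf(p,W):
    c,s=np.cos(p[2]),np.sin(p[2]);d=np.array(W[:2])-p[:2]; return np.array([c*d[0]+s*d[1],-s*d[0]+c*d[1]])
E
python3 - <<'E'
from h import *
c=r.calibration("top")
P=lambda u,v:((u+.5)/4-.5+240,(v+.5)/4-.5+185)
L=[((188,103),(-150,-70,14)),((405,34),(-150,70,14)),((571,506),(150,70,14)),((344,583),(150,-70,14)),((432,468),(104,0,24)),((445,396),(68,21,24)),((377,419),(68,-21,24)),((475,282),(15,55,58))]
W=[ray(c,P(*a),f[2])[:2] for a,f in L]
s=least_squares(lambda p:np.concatenate([fw(p,f)-w for (a,f),w in zip(L,W)]),[500,-50,3.3])
p=s.x;print(p,s.fun.reshape(-1,2).round(1).tolist());json.dump(p.tolist(),open("fix.json","w"))
for n,a,z in [("knob",(306,371),93),("ball",(347,201),56),("weight",(180,408),44),("jar",(98,214),58),("petri",(545,130),15),("bigball",(699,330),40)]:
    w=ray(c,P(*a),z);print(n,w.round(0),wf(p,w).round(0))
k=wf(p,ray(c,P(306,371),93));print("gate",np.arctan2(k[0]-15,55-k[1]))
for X in [(-30,-90),(125,55),(-112,0),(80,0)]:print(X,fw(p,X).round(0))
E
```

```text
[507.75341217  66.78659978   3.41987753] [[0.9, 1.4], [1.6, -0.1], [-0.5, -0.8], [-1.1, 1.3], [0.1, -0.2], [-0.3, -0.9], [-0.2, -0.4], [-0.6, -0.4]]
knob [459. 108.  93.] [ 36. -53.]
ball [559.  81.  56.] [-53.   1.]
weight [446. 181.  44.] [  28. -126.]
jar [557. 224.  58.] [ -91. -137.]
petri [606. -40.  15.] [-65. 130.]
bigball [ 479. -118.   40.] [ 79. 170.]
gate 0.19238597782691727
(-30, -90) [512. 162.]
(125, 55) [403. -20.]
(-112, 0) [615.  98.]
(80, 0) [431.  45.]
```

The fixture fit is good to about 1.5 mm, and the gate is at 0.19 rad. I'll push the handle with the shut fingers. Next I work out the transit.

```bash
cat >> h.py <<'E'
def plan(wps,start=None):
    "wps: (world x,y,z,yaw); prints tool-axis shift (m) and turn (deg), shift in axes before the turn"
    o=r.get_obs(); cur=np.r_[o["tcp_pos"],o["tcp_rot"][2]] if start is None else np.array(start,float)
    print("t",round(o["clock"],2),"at",cur.round(3),"F",o["contact_force"].round(1),"fix",wf(p0,cur).round(1))
    for w in wps:
        w=np.array(w,float);d=w-cur;c,s=np.cos(cur[3]),np.sin(cur[3])
        x,y=c*d[0]+s*d[1],s*d[0]-c*d[1]
        print(w.round(2),"shift",(np.array([x,y,-d[2]])/1000).round(4),"turn",-np.degrees(d[3]).round(1),"rows",(np.hypot(np.hypot(x,y),d[2])/62.5).round(1)); cur=w
p0=json.load(open("fix.json"))
def F(x,y,z,yaw): return (*fw(p0,(x,y)),z,p0[2]-np.pi+yaw)
E
python3 - <<'E'
from h import *
plan([(400,-380,205,.222),(520,-60,205,.222),F(6.5,-59,205,.192),F(6.5,-59,67,.192)])
E
```

```text
t 0.1 at [ 1.42902e+02 -6.33504e+02  2.04665e+02  2.22000e-01] F [-0.5  0.1 -0.2] fix [543.2 573.1]
[ 4.00e+02 -3.80e+02  2.05e+02  2.20e-01] shift [ 3.066e-01 -1.907e-01 -3.000e-04] turn -0.0 rows 5.8
[ 5.20e+02 -6.00e+01  2.05e+02  2.20e-01] shift [ 0.1875 -0.2857 -0.    ] turn -0.0 rows 5.5
[4.8530e+02 1.2173e+02 2.0500e+02 4.7000e-01] shift [ 0.0062 -0.1849 -0.    ] turn -14.2 rows 3.0
[4.8530e+02 1.2173e+02 6.7000e+01 4.7000e-01] shift [0.    0.    0.138] turn -0.0 rows 2.2
```

drive_tool(
  plan=[
    [1, 0.05, -0.032, 0, 0],
    [1, 0.05, -0.032, 0, 0],
    [1, 0.05, -0.032, 0, 0],
    [1, 0.05, -0.032, 0, 0],
    [1, 0.05, -0.032, 0, 0],
  ],
)

```text
clock: 0.72
tcp_pos: [352.8, -421.4, 205.3]
tcp_rot: [-3.141, 0.0, 0.222]
contact_force: [0.3, -0.4, 0.5]
gripper_width: 0.504
grasp_force: 0.0
```

drive_tool(
  plan=[
    [1, 0.05, -0.032, 0, 0],
    [1, 0.033, -0.05, 0, 0],
    [1, 0.033, -0.05, 0, 0],
    [1, 0.033, -0.05, 0, 0],
    [1, 0.033, -0.05, 0, 0],
  ],
)

```text
clock: 1.35
tcp_pos: [478.6, -154.8, 205.4]
tcp_rot: [-3.142, 0.0, 0.222]
contact_force: [0.9, -0.5, 0.1]
gripper_width: 0.006
grasp_force: 0.0
```

Run:
```python
from h import *
plan([F(6.5,-59,205,-.05),F(6.5,-59,205,.192),F(6.5,-59,67,.192)])
print(r.get_obs()["q"].round(2))
```

```text
t 1.35 at [ 4.78556e+02 -1.54810e+02  2.05373e+02  2.22000e-01] F [ 0.9 -0.5  0.1] fix [ 88.9 205.1]
[4.8530e+02 1.2173e+02 2.0500e+02 2.3000e-01] shift [ 0.0674 -0.2683  0.0004] turn -0.4 rows 4.4
[4.8530e+02 1.2173e+02 2.0500e+02 4.7000e-01] shift [ 0.  0. -0.] turn -13.9 rows 0.0
[4.8530e+02 1.2173e+02 6.7000e+01 4.7000e-01] shift [0.    0.    0.138] turn -0.0 rows 2.2
[ 0.25  0.42  0.01  1.92 -0.    0.8  -1.09]
```

drive_tool(
  plan=[
    [1, 0.0135, -0.0537, 0, 0],
    [1, 0.0135, -0.0537, 0, 0],
    [1, 0.0135, -0.0537, 0, 0],
    [1, 0.0135, -0.0537, 0, 0],
    [1, 0.0135, -0.0537, 0, 0],
  ],
)

```text
clock: 1.98
tcp_pos: [484.7, 121.8, 205.4]
tcp_rot: [3.141, 0.0, 0.222]
contact_force: [0.8, -0.4, -0.2]
gripper_width: 0.006
grasp_force: 0.0
```

drive_tool(
  plan=[
    [1, 0, 0, 0, -7],
    [1, 0, 0, 0, -7],
    [1, 0, 0, 0.04, 0],
    [1, 0, 0, 0.03, 0],
    [1, 0, 0, 0, 0],
  ],
)

```text
clock: 2.6
tcp_pos: [483.1, 119.5, 133.7]
tcp_rot: [-3.141, 0.005, 0.466]
contact_force: [-0.6, 0.6, 0.8]
gripper_width: 0.005
grasp_force: 0.0
```

Run:
```python
from h import *
import cv2
cv2.imwrite("pics/w1.png",r.camera("wrist")[:,:,::-1])
# arc: tool stays 14 mm behind handle axis
def A(th,gap=14): 
    t=np.array([np.cos(th),np.sin(th)]); h=np.array([15+110*np.sin(th),55-110*np.cos(th)]); return F(*(h-gap*t),67,th)
plan([F(6.5,-59,67,.192),A(.19)]+[A(.19+.18*i) for i in range(1,9)])
c=r.calibration("wrist")
def pr(X):
    v=c["R"]@X+c["t"];return (c["fx"]*v[0]/v[2]+c["cx"],c["fy"]*v[1]/v[2]+c["cy"])
print("knob exp",pr(np.r_[fw(p0,(15+110*np.sin(.192),55-110*np.cos(.192))),93]),"ball",pr(np.r_[fw(p0,(-53,1)),56]))
```

```text
t 2.65 at [4.84382e+02 1.19931e+02 1.35063e+02 4.66000e-01] F [ 0.9  0.4 -0.3] fix [  7.9 -57.5]
[4.8530e+02 1.2173e+02 6.7000e+01 4.7000e-01] shift [ 0.0016 -0.0012  0.0681] turn -0.2 rows 1.1
[4.7128e+02 1.1426e+02 6.7000e+01 4.7000e-01] shift [-0.0159  0.0003 -0.    ] turn 0.1 rows 0.3
[453.18 105.92  67.     0.65] shift [-0.0199 -0.0007 -0.    ] turn -10.3 rows 0.3
[436.86  94.47  67.     0.83] shift [-0.0199 -0.0007 -0.    ] turn -10.3 rows 0.3
[422.85  80.29  67.     1.01] shift [-0.0199 -0.0007 -0.    ] turn -10.3 rows 0.3
[411.61  63.83  67.     1.19] shift [-0.0199 -0.0007 -0.    ] turn -10.3 rows 0.3
[403.5   45.62  67.     1.37] shift [-0.0199 -0.0007 -0.    ] turn -10.3 rows 0.3
[398.78  26.25  67.     1.55] shift [-0.0199 -0.0007 -0.    ] turn -10.3 rows 0.3
[397.6    6.36  67.     1.73] shift [-0.0199 -0.0007 -0.    ] turn -10.3 rows 0.3
[400.01 -13.43  67.     1.91] shift [-0.0199 -0.0007 -0.    ] turn -10.3 rows 0.3
knob exp (np.float64(315.83790448291893), np.float64(260.32311612200783)) ball (np.float64(403.64188903775556), np.float64(150.6864607068459))
```

View pics/w1.png

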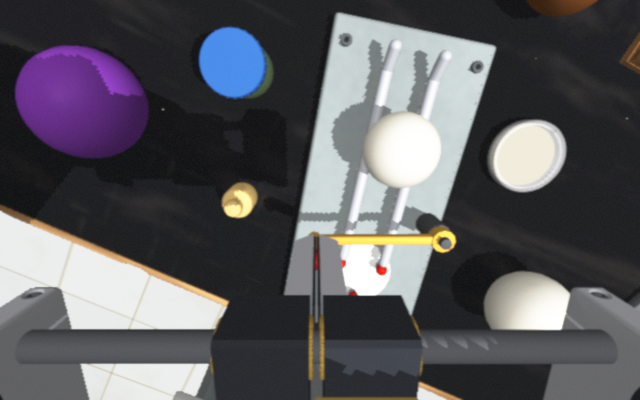

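The wrist view shows the ball at (402,150), as predicted. The bar runs to the pivot at (443,240), and the handle is hidden behind the fingers. I'll descend, then sweep the arc.

drive_tool(
  plan=[
    [1, 0.0015, -0.001, 0.035, 0],
    [1, 0, 0, 0.033, 0],
    [1, 0, 0, 0, 0],
    [1, -0.008, 0, 0, 0],
    [1, -0.008, 0, 0, 0],
  ],
)

```text
clock: 3.28
tcp_pos: [472.1, 114.5, 69.0]
tcp_rot: [3.141, -0.003, 0.466]
contact_force: [0.1, 0.6, -0.1]
gripper_width: 0.006
grasp_force: 0.3
```

drive_tool(
  plan=[
    [1, -0.0099, -0.0008, 0, -5.16],
    [1, -0.0099, -0.0008, 0, -5.16],
    [1, -0.0099, -0.0008, 0, -5.16],
    [1, -0.0099, -0.0008, 0, -5.16],
    [1, -0.0099, -0.0008, 0, -5.16],
  ],
)

```text
clock: 3.9
tcp_pos: [430.2, 88.1, 68.7]
tcp_rot: [3.14, -0.002, 0.92]
contact_force: [1.5, 0.9, -1.2]
gripper_width: 0.001
grasp_force: 0.3
```

Run:
```python
from h import *
import cv2
cv2.imwrite("pics/t2.png",cv2.resize(r.camera("top")[185:335,240:440,::-1],None,fx=4,fy=4))
o=r.get_obs();th=.19+.45
t=np.array([np.cos(th),np.sin(th)]); h=np.array([15+110*np.sin(th),55-110*np.cos(th)])
plan([F(*(h-14*t),67,th)])
```

```text
t 3.95 at [428.777  86.715  68.569   0.921] F [-0.6 -0.8 -0.2] fix [ 70.5 -40.9]
[429.54  87.7   67.     0.92] shift [0.0012 0.     0.0016] turn 0.2 rows 0.0
```

View pics/t2.png

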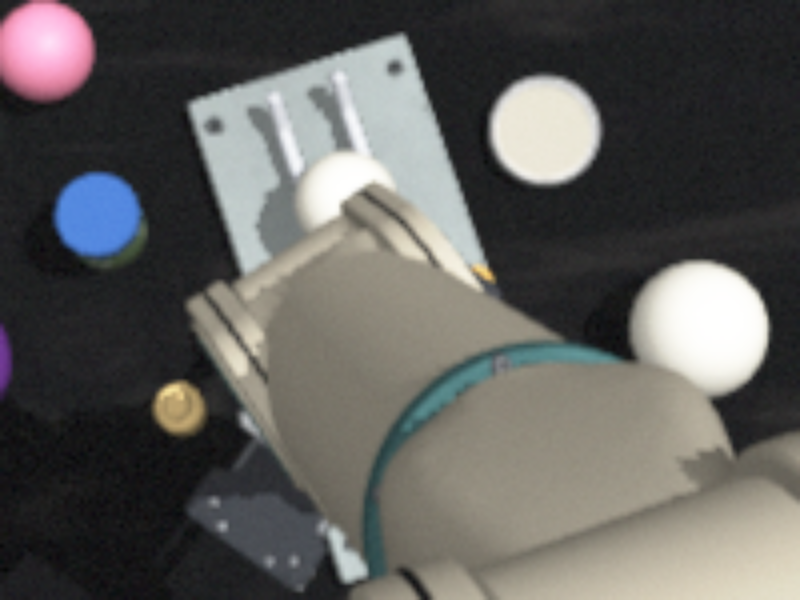

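The ball hasn't moved, and the arm hides the gate. I'll carry on along the arc.

drive_tool(
  plan=[
    [1, -0.0099, -0.0008, 0, -5.16],
    [1, -0.0099, -0.0008, 0, -5.16],
    [1, -0.0099, -0.0008, 0, -5.16],
    [1, -0.0099, -0.0008, 0, -5.16],
    [1, -0.0099, -0.0008, 0, -5.16],
  ],
)

```text
clock: 4.58
tcp_pos: [404.4, 46.1, 68.4]
tcp_rot: [3.14, -0.0, 1.368]
contact_force: [-0.3, 0.7, 0.4]
gripper_width: 0.005
grasp_force: 0.3
```

Run:
```python
from h import *
def A(th,gap=14): 
    t=np.array([np.cos(th),np.sin(th)]); h=np.array([15+110*np.sin(th),55-110*np.cos(th)]); return F(*(h-gap*t),67,th)
plan([A(1.09),A(1.18),A(1.62)]); print(r.get_obs()["q"].round(2))
```

```text
t 4.58 at [404.416  46.071  68.365   1.368] F [-0.3  0.7  0.4] fix [105.1  -8.5]
[403.5   45.62  67.     1.37] shift [-0.0006 -0.0008  0.0014] turn 0.0 rows 0.0
[400.71  36.04  67.     1.46] shift [-0.0099 -0.0008 -0.    ] turn -5.2 rows 0.2
[399.78 -12.35  67.     1.9 ] shift [-0.0482  0.0045 -0.    ] turn -25.2 rows 0.8
[ 0.02  0.57 -0.28  2.29  0.47  0.33 -0.87]
```

drive_tool(
  plan=[
    [1, -0.0099, -0.0012, 0, -5.16],
    [1, -0.0099, -0.001, 0, -5.16],
    [1, -0.0099, -0.0008, 0, -5.16],
    [1, -0.0099, -0.0008, 0, -5.16],
    [1, -0.0099, -0.0008, 0, -5.16],
  ],
)

```text
clock: 5.2
tcp_pos: [398.9, -3.0, 68.3]
tcp_rot: [3.14, 0.001, 1.819]
contact_force: [1.0, -0.2, -0.1]
gripper_width: 0.004
grasp_force: 0.3
```

Run:
```python
from h import *
import cv2
def A(th,gap=14): 
    t=np.array([np.cos(th),np.sin(th)]); h=np.array([15+110*np.sin(th),55-110*np.cos(th)]); return F(*(h-gap*t),67,th)
plan([A(1.54),A(1.64)]); print(r.get_obs()["q"].round(2))
cv2.imwrite("pics/s3.png",cv2.resize(r.camera("side")[150:290,240:460,::-1],None,fx=3.6,fy=3.6))
```

```text
t 5.2 at [398.922  -3.007  68.343   1.819] F [ 1.  -0.2 -0.1] fix [123.8  37.2]
[398.36  -3.59  67.     1.82] shift [-0.0004 -0.0007  0.0013] turn 0.0 rows 0.0
[400.25 -14.51  67.     1.92] shift [-0.0111 -0.0008 -0.    ] turn -5.7 rows 0.2
[ 0.22  0.58 -0.41  2.31  0.65  0.36 -0.5 ]
```

View pics/s3.png

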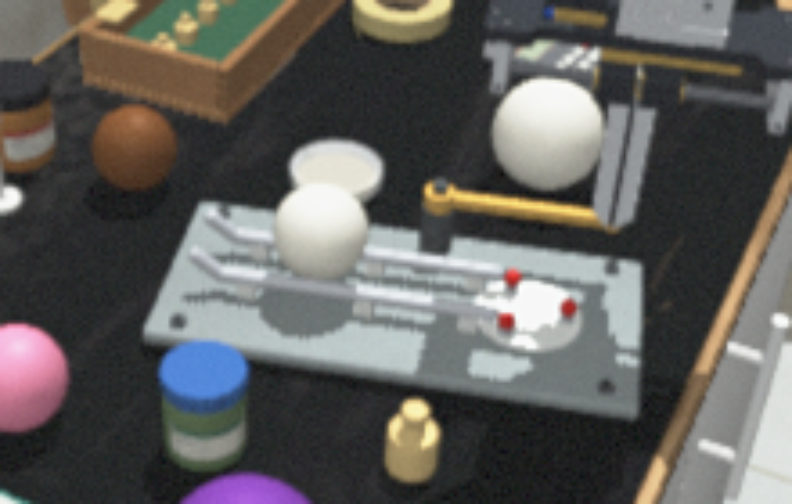

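The side view shows the bar almost parallel with the track, the fingers behind the handle and the ball still waiting. One more step, then back off and rise.

drive_tool(
  plan=[
    [1, -0.006, -0.001, 0, -2.9],
    [1, -0.006, -0.0008, 0, -2.9],
    [1, 0, 0, 0, 0],
    [1, 0.02, 0, 0, 0],
    [1, 0.01, 0, 0, 0],
  ],
)

```text
clock: 5.88
tcp_pos: [389.4, 14.4, 67.8]
tcp_rot: [3.141, 0.0, 1.918]
contact_force: [-0.2, 0.4, -0.1]
gripper_width: 0.002
grasp_force: 0.0
```

drive_tool(
  plan=[
    [1, 0, 0, -0.05, 0],
    [1, 0, 0, -0.05, 0],
    [1, 0, 0, -0.03, 0],
    [1, 0, 0, 0, 0],
    [1, 0, 0, 0, 0],
  ],
)

```text
clock: 6.5
tcp_pos: [388.9, 13.2, 196.9]
tcp_rot: [-3.14, 0.0, 1.918]
contact_force: [-0.7, -1.3, -0.6]
gripper_width: 0.01
grasp_force: 0.0
```

Run:
```python
from h import *
import cv2
o=r.get_obs();y=o["tcp_rot"][2]
# go out over the track to behind the ball, then turn, then descend
plan([(*fw(p0,(0,-5)),199,y),(*fw(p0,(-115,0)),199,y),F(-115,0,199,0),F(-115,0,51,0)])
cv2.imwrite("pics/s4.png",cv2.resize(r.camera("side")[150:290,240:460,::-1],None,fx=3.6,fy=3.6))
```

```text
t 6.5 at [388.931  13.172 196.906   1.918] F [-0.7 -1.3 -0.6] fix [129.   18.9]
[506.38  71.59 199.     1.92] shift [ 0.015   0.1303 -0.0021] turn -0.0 rows 2.1
[618.33  98.38 199.     1.92] shift [-0.0129  0.1144 -0.    ] turn -0.0 rows 1.8
[6.1833e+02 9.8380e+01 1.9900e+02 2.8000e-01] shift [ 0.  0. -0.] turn 93.9 rows 0.0
[6.1833e+02 9.8380e+01 5.1000e+01 2.8000e-01] shift [0.    0.    0.148] turn -0.0 rows 2.4
```

View pics/s4.png

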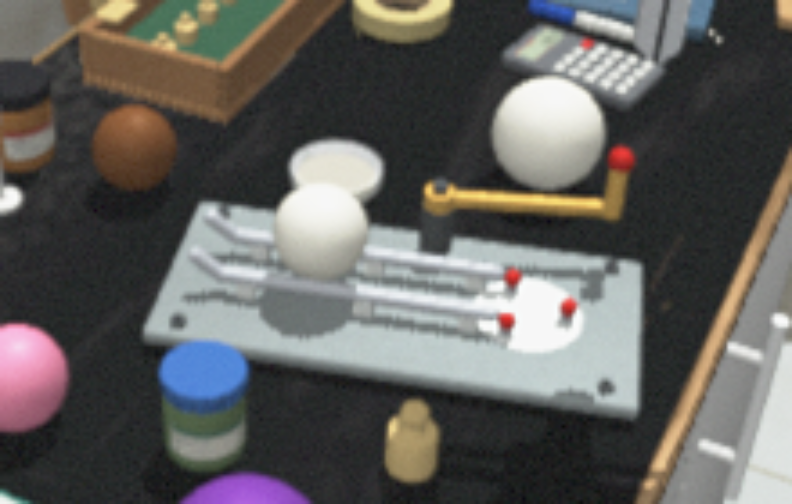

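The bar is parallel with the track on its left and the ball is still at its start. I go behind the ball and keep this turn, so the 16 mm side of the fingers fits between the rails.

drive_tool(
  plan=[
    [1, 0.005, 0.048, 0, 0],
    [1, 0.005, 0.048, 0, 0],
    [1, 0.0, 0.048, 0, 0],
    [1, -0.004, 0.05, 0, 0],
    [1, -0.004, 0.05, 0, 4],
  ],
)

```text
clock: 7.18
tcp_pos: [618.8, 98.9, 195.1]
tcp_rot: [-3.138, 0.0, 1.847]
contact_force: [0.7, -0.3, -0.1]
gripper_width: 0.004
grasp_force: 0.0
```

Run:
```python
from h import *
import cv2
q=np.pi/2
plan([F(-116,0,197,q),F(-116,0,50,q),F(-98,0,50,q),F(34,0,50,q)])
c=r.calibration("top");m=r.camera("top");cv2.imwrite("pics/t5.png",m[:,:,::-1])
```

```text
t 7.17 at [618.82   98.945 195.087   1.847] F [ 0.7 -0.3 -0.1] fix [-115.6   -0.4]
[619.29  98.65 197.     1.85] shift [-0.0004  0.0004 -0.0019] turn -0.1 rows 0.0
[619.29  98.65  50.     1.85] shift [0.    0.    0.147] turn -0.0 rows 2.4
[601.98  93.71  50.     1.85] shift [ 0.    -0.018 -0.   ] turn -0.0 rows 0.3
[475.06  57.45  50.     1.85] shift [-0.    -0.132 -0.   ] turn -0.0 rows 2.1
```

drive_tool(
  plan=[
    [1, 0, 0, 0.05, 0],
    [1, 0, 0, 0.05, 0],
    [1, 0, 0, 0.03, 0],
    [1, 0, 0, 0.015, 0],
    [1, 0, 0, 0, 0],
  ],
)

```text
clock: 7.85
tcp_pos: [617.2, 98.6, 51.1]
tcp_rot: [-3.139, -0.0, 1.849]
contact_force: [-0.1, 0.7, 0.1]
gripper_width: 0.002
grasp_force: 0.0
```

drive_tool(
  plan=[
    [1, 0, -0.006, 0, 0],
    [1, 0, -0.005, 0, 0],
    [1, 0, -0.005, 0, 0],
    [1, 0, -0.005, 0, 0],
    [1, 0, -0.005, 0, 0],
  ],
)

```text
clock: 8.48
tcp_pos: [593.4, 91.3, 52.9]
tcp_rot: [3.141, 0.0, 1.848]
contact_force: [0.4, 0.0, 1.1]
gripper_width: 0.004
grasp_force: 0.2
```

drive_tool(
  plan=[
    [1, 0, -0.006, 0, 0],
    [1, 0, -0.006, 0, 0],
    [1, 0, -0.006, 0, 0],
    [1, 0, -0.006, 0, 0],
    [1, 0, -0.006, 0, 0],
  ],
)

```text
clock: 9.1
tcp_pos: [564.1, 83.0, 52.5]
tcp_rot: [3.142, 0.0, 1.848]
contact_force: [-0.5, 0.4, -0.8]
gripper_width: 0.002
grasp_force: 0.2
```

Run:
```python
from h import *
import cv2
plan([F(34,0,50,np.pi/2)])
cv2.imwrite("pics/s6.png",cv2.resize(r.camera("side")[150:290,240:460,::-1],None,fx=3.6,fy=3.6))
```

```text
t 9.1 at [564.104  82.998  52.5     1.848] F [-0.5  0.4 -0.8] fix [-58.6  -0.1]
[475.06  57.45  50.     1.85] shift [-0.0002 -0.0926  0.0025] turn -0.0 rows 1.5
```

View pics/s6.png

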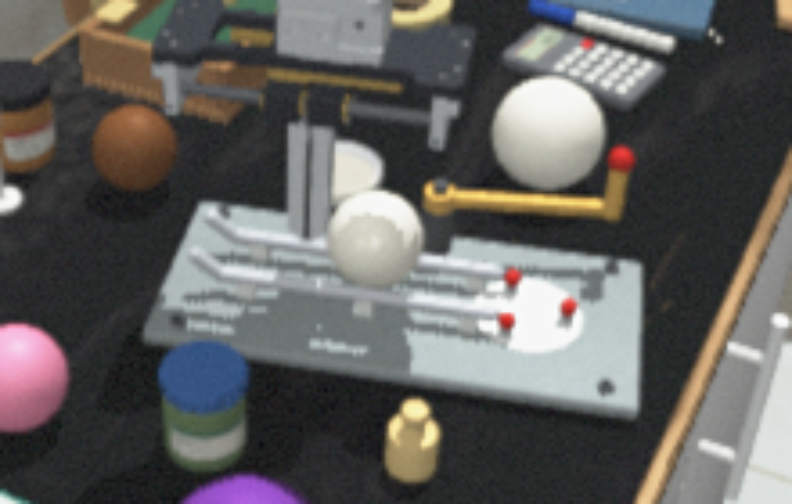

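The ball is rolling ahead of the fingers and is now near x = -16. I'll continue, then slow down.

drive_tool(
  plan=[
    [1, 0, -0.006, 0, 0],
    [1, 0, -0.006, 0, 0],
    [1, 0, -0.006, 0, 0],
    [1, 0, -0.006, 0, 0],
    [1, 0, -0.006, 0, 0],
  ],
)

```text
clock: 9.78
tcp_pos: [535.2, 74.8, 52.5]
tcp_rot: [3.142, 0.0, 1.848]
contact_force: [-0.5, 0.2, 0.2]
gripper_width: 0.002
grasp_force: 0.2
```

drive_tool(
  plan=[
    [1, 0, -0.006, 0, 0],
    [1, 0, -0.006, 0, 0],
    [1, 0, -0.006, 0, 0],
    [1, 0, -0.005, 0, 0],
    [1, 0, -0.004, 0, 0],
  ],
)

```text
clock: 10.4
tcp_pos: [509.3, 67.4, 52.5]
tcp_rot: [-3.142, 0.0, 1.848]
contact_force: [1.1, 0.2, -0.4]
gripper_width: 0.005
grasp_force: 0.2
```

drive_tool(
  plan=[
    [1, 0, -0.003, 0, 0],
    [1, 0, -0.003, 0, 0],
    [1, 0, -0.003, 0, 0],
    [1, 0, -0.003, 0, 0],
    [1, 0, -0.003, 0, 0],
  ],
)

```text
clock: 11.02
tcp_pos: [495.1, 63.4, 52.5]
tcp_rot: [3.142, -0.0, 1.848]
contact_force: [0.1, 0.1, 0.5]
gripper_width: 0.009
grasp_force: 0.2
```

drive_tool(
  plan=[
    [1, 0, -0.003, 0, 0],
    [1, 0, -0.002, 0, 0],
    [1, 0, -0.002, 0, 0],
    [1, 0, -0.002, 0, 0],
    [1, 0, 0, 0, 0],
  ],
)

```text
clock: 11.65
tcp_pos: [486.4, 60.8, 52.5]
tcp_rot: [-3.141, 0.0, 1.848]
contact_force: [-0.2, 0.9, 0.2]
gripper_width: 0.004
grasp_force: 0.0
```

Run:
```python
from h import *
import cv2
plan([F(34,0,50,np.pi/2)])
cv2.imwrite("pics/s7.png",cv2.resize(r.camera("side")[150:290,240:460,::-1],None,fx=3.6,fy=3.6))
```

```text
t 11.65 at [486.415  60.839  52.479   1.848] F [-0.2  0.9  0.2] fix [22.2 -0.1]
[475.06  57.45  50.     1.85] shift [-0.0002 -0.0118  0.0025] turn -0.0 rows 0.2
```

View pics/s7.png

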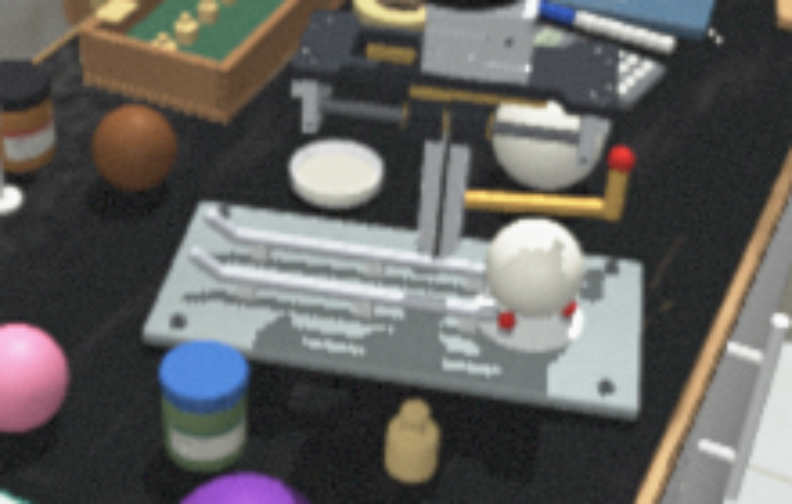

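The ball has left the fingers and sits over the supports, apparently seated. I'll back off, rise and check its position by fit.

drive_tool(
  plan=[
    [1, 0, 0.02, 0, 0],
    [1, 0, 0.01, -0.03, 0],
    [1, 0, 0, -0.05, 0],
    [1, 0, 0, -0.05, 0],
    [1, 0, 0, -0.03, 0],
  ],
)

```text
clock: 12.32
tcp_pos: [516.2, 69.5, 214.9]
tcp_rot: [3.139, 0.0, 1.848]
contact_force: [0.4, 0.5, 0.3]
gripper_width: 0.011
grasp_force: 0.0
```

drive_tool(
  plan=[
    [1, 0.05, 0, 0, 0],
    [1, 0.05, 0, 0, 0],
    [1, 0.05, 0, 0, 0],
    [1, 0.05, 0, 0, 0],
    [1, 0.05, 0, 0, 0],
  ],
)

```text
clock: 12.95
tcp_pos: [446.4, 310.9, 212.5]
tcp_rot: [3.141, 0.0, 1.848]
contact_force: [0.7, 0.1, 0.0]
gripper_width: 0.003
grasp_force: 0.0
```

Run:
```python
from h import *
import cv2
plan([])
m=r.camera("top");cv2.imwrite("pics/t8.png",cv2.resize(m[185:335,240:440,::-1],None,fx=4,fy=4,interpolation=cv2.INTER_CUBIC))
def pr(c,X):
    v=c["R"]@X+c["t"];return np.array([c["fx"]*v[0]/v[2]+c["cx"],c["fy"]*v[1]/v[2]+c["cy"]])
for n in("top","side"):
    c=r.calibration(n)
    for x,z in((80,51),(68,55)):
        e=pr(c,np.r_[fw(p0,(x,0)),z]); print(n,x,e.round(1),"crop",((e-[240,185])*4+1.5 if n=="top" else (e-[240,150])*3.6+1.3).round(0))
```

```text
t 12.95 at [446.447 310.911 212.501   1.848] F [0.7 0.1 0. ] fix [  -8.1 -251.6]
top 80 [344.8 290.6] crop [421. 424.]
top 68 [343.1 285.4] crop [414. 403.]
side 80 [387.1 224.3] crop [531. 269.]
side 68 [381.8 222.1] crop [512. 261.]
```

View pics/t8.png

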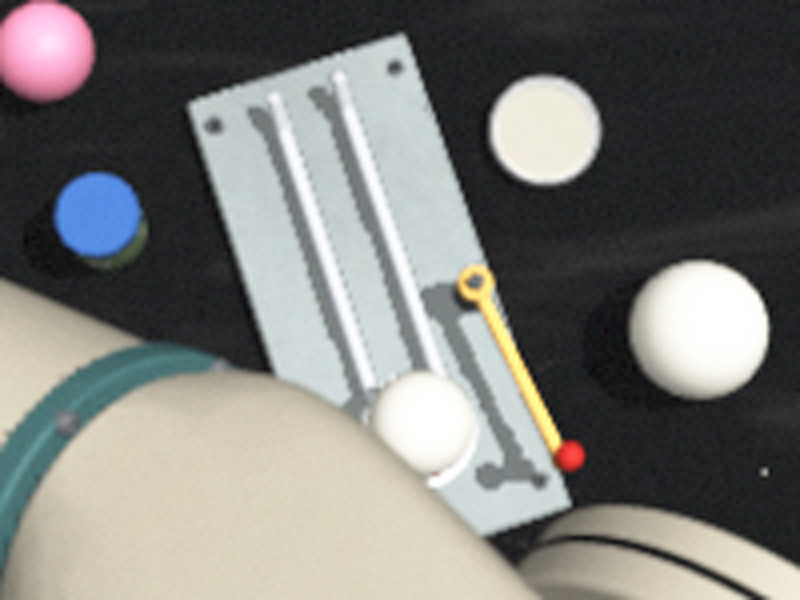

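The ball is at (424,424), against (421,424) expected for the nest. The gate is open along the left side, and the jar and dish have not moved. Handing in.

```bash
python3 -c "
from rig import r
print(r.sign_off())"
```

```text
the job is handed in; nothing more can be done
None
```

The gate was swung fully open first, then the white ball was rolled along the rails into the nest, where its image position matches the seated one to within about 2 mm; the jar and dish had not moved, the weight was out of view in the last picture but in place in the one before, and I handed in at about 13 s.

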